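Feel along the ridge of a toothless plaster cast

ROBOT

A 6-joint arm with a two-finger parallel gripper is mounted at the origin on the work surface. World frame = base frame: x ahead of the robot, y to its left, z up, the work surface at z = 0. Lengths are in mm, angles in rad, forces in N, time in s.
With the tool pointing down it reaches from about 250 to 800 mm from the base axis. Payload 8.5 kg.
Tool frame: the origin (TCP) lies at the very end of the fingers, on their centre line; the grasp point (between the pads) lies 19 mm behind it; z points along the fingers, y is the line along which they close (so a half turn about z gives the same grasp; the last joint's range is limited). The gripper opens to 85 mm and grips with 20 to 120 N. Pads are 22 mm wide; open, the fingers measure 114 mm over their backs; the gripper's body (76 mm by 85 mm) begins 54 mm behind the grasp point. The pads swing forward as they close: fully open they stand 13 mm farther back than shut.
Start: joints at [-1.122, 0.238, -0.013, 1.319, 0, 1.571], TCP at [227.767, -472.966, 191.576] pointing down, gripper open.
Joint ranges: [-2.66, 2.66], [-1.03, 1.9], [-1.14, 1.46], [-1.82, 2.27], [-1.45, 1.34], [-3.14, 3.14]. Speed limits (rad/s): [2.22, 2.22, 2.79, 3.14, 3.14, 3.14].

INTERFACE

Orientations are given as a unit quaternion [x, y, z, w].
In Python, from workcell import arm gives the robot as it stands.
- The arm moves only by the shell command python3 -m jog 'ROWS' [OPENING] [FORCE]. ROWS is JSON, a list of rows, each an object of numbers: "dx", "dy", "dz": the shift along the tool's x, y, z in mm; "rx", "ry", "rz": the turn, a rotation vector about the tool's x, y, z in degrees. In form: [{"dx": .., "dy": .., "dz": .., "rx": .., "ry": .., "rz": ..}, ...]. A call has exactly 5 rows; each row shifts and turns the commanded pose from where the row before left it, along the tool's axes as they then stand; what a row does not reach is not made up. A row lasts 1/8 s, in which the tool goes at most 62.5 mm and 10.7 degrees, less where a joint would pass 70% of its speed; a pose out of reach is approached as far as the arm can. A call with a gripper value outside its range is refused whole. OPENING is the opening, from 0 (shut) to 1 (fully open), set as the call begins (- or left out, the last holds). The fingers move at their own pace and stop on an object; FORCE is the grip in N (left out, the last holds). Time passes only in rows, so rows that do not move let the fingers close, or fill a call up. It gives the time, the measured TCP pose, the force, the opening and the grip force at its end, in the units of the state.
- arm.state(): the state, without advancing time (a new reading comes with each control period).
- arm.get_image(name): name is "side" or "top" or "wrist"; returns (picture, depth): 384x512x3 uint8, red, green, blue; 384x512 float32, mm along the optical axis (not along the pixel's ray), 0 where there is no reading.
- arm.camera_info(name): a dict with "K" (3x3 intrinsics, pixels), "R" (3x3) and "t" (3): a world point X has camera coordinates R X + t; the wrist camera has in their place "hand_eye" (4x4, takes a point from camera to tool coordinates, whose origin is the TCP and whose axes are the flange's). Camera axes: x right, y down, z forward; pixel columns grow to the right and rows downward; lengths in mm; the calibration is good to about 2 mm. A picture is of the moment at which its call begins: read the wrist's pose just before it. camera_info takes no time and is no camera call.
- arm.sign_off(): hands the job in; it is judged then, once.
Trained networks look in the newest picture that a camera, given by its name, has taken for a name from the list of things; names that differ only in an ending like _2 or _b are one class to them, and where a whole thing is asked for, a point or a joint stands for the part that bears it (a point fixed in the world has none). Each returns a list of dicts, best first, with "conf" (0 to 1); they miss things now and then, are a little off and sometimes report something else, mostly with a low value. They report only what shows in the picture. A call takes as long as a camera call. They do not tell look-alikes from the thing itself.
- arm.find_in(camera, target): "position" ([x, y, z] in mm, in the coordinates of the camera as it stood for that picture, good to about 4 mm: the middle of the surface that is visible of it).
- arm.regions_of(camera, target): "mask" (384x512 bool, what is visible of it).
The state is a dict: "t": time; "joint_positions": joint angles; "joint_velocities": joint speeds; "tau": joint torques, N m; "position": TCP position; "tcp_rot": TCP orientation; "force": force on the tool from outside, world axes, zero at the start; "ft_torque": the same for the moment, N m; "finger_gap": finger opening in mm; "gripper_force": force on a finger pad.
Only numpy, scipy, OpenCV 4.12 (cv2) and the standard library are available. Lean on these libraries where they do the work, as an engineer would, in place of code of your own. Each camera call takes 0.05 s, during which the arm holds its last target. There are 200 camera calls.

TASK

Check the toothless plaster jaw cast on the sprung round table for bubbles by touch: with the fingers closed together and pointing down, run the fingertips lightly along the top of its horseshoe ridge, centred on the crest, from the ridge end next to the small plaster knob on its tab, round the front, to the other end, missing no part. Touch gently so the plaster does not chip; do not lift or dislodge the cast, and leave the other things alone. Finish with the hand clear and the cast still seated between its jaws, the platform back up.

Things in the scene. Friction and masses are not known exactly. Their poses are not given: they have to be found in the camera images.
- cast: The work: loose cream plaster cast of a toothless jaw, 250 g, resting on the platform between four low metal jaws (1.5 mm play). Flat base x -38 to +46, y -40 to +40 mm, 14 mm thick; on it a smooth rounded horseshoe ridge, 13 mm wide, crest 27 mm (ends) to 32 mm (front) above the underside. Front of the ridge to -x, its two ends to +x. Origin on the underside; z up.
- knob (a point): Top of the small round plaster knob on the cast (14 mm across, its top 24 mm above the underside, lower than the ridge), standing on a tab (20 by 22 mm, 14 mm thick) that juts from the base behind the ridge end where the work starts; at x +55, y +29 mm of the cast. The other ridge end has none.
- ridge0 (a point): Point on top of the ridge crest: the first, the end beside the knob, at x +22, y +29 mm in the cast's frame, 27 mm above its underside. The points are about 20 mm apart, the crest nearly straight between them; it runs on 6 mm past the first and last.
- ridge1 (a point): Point on top of the ridge crest: the second, at x +1.5, y +25.5 mm in the cast's frame, 28 mm above its underside. The points are about 20 mm apart, the crest nearly straight between them; it runs on 6 mm past the first and last.
- ridge2 (a point): Point on top of the ridge crest: the third, at x -17, y +17.5 mm in the cast's frame, 30 mm above its underside. The points are about 20 mm apart, the crest nearly straight between them; it runs on 6 mm past the first and last.
- ridge3 (a point): Point on top of the ridge crest: the fourth, the middle of the front, at x -26, y +0 mm in the cast's frame, 32 mm above its underside. The points are about 20 mm apart, the crest nearly straight between them; it runs on 6 mm past the first and last.
- ridge4 (a point): Point on top of the ridge crest: the fifth, at x -17, y -17.5 mm in the cast's frame, 30 mm above its underside. The points are about 20 mm apart, the crest nearly straight between them; it runs on 6 mm past the first and last.
- ridge5 (a point): Point on top of the ridge crest: the sixth, at x +1.5, y -25.5 mm in the cast's frame, 28 mm above its underside. The points are about 20 mm apart, the crest nearly straight between them; it runs on 6 mm past the first and last.
- ridge6 (a point): Point on top of the ridge crest: the seventh, the far end, at x +22, y -29 mm in the cast's frame, 27 mm above its underside. The points are about 20 mm apart, the crest nearly straight between them; it runs on 6 mm past the first and last.
- stand: Steel foot of the cast table, fixed to the bench, 116 mm across; origin at the centre of its underside on the bench. At rest the cast's underside is 62 mm above the bench.
- seat (a point): Point fixed to the stand, not sinking: where the cast's origin lies at rest, with the platform fully up.
- platform (a joint): How far the round aluminium platform (128 mm across, top at 62 mm) carrying the cast has been pressed down, m: 0 fully up, 0.014 at its stop. A spring brings it back up. A push of about 0.5 to 2 N on the cast starts it sinking, then 0.5 N more for each mm; it goes straight down without tilting. At the stop it is rigid.
- toothed_cast: Bystander: a loose plaster cast WITH teeth, 84 by 80 mm, 40 mm high, on the bench. Origin on its underside.
- bottle: Bystander: a loose brown glass bottle, 54 mm across, 100 mm high. Origin at the centre of its underside.
- jar: Bystander: a loose clear jar with a white lid, 60 mm across, 55 mm high. Origin at the centre of its underside.
Not all that is in view belongs to the job. Leave any red look-alike of the cast alone. Of the things that look like the stand, the larger one is meant.

How it is judged:
By the outcome, as a careful person would: the job done as asked, in the order asked, and still so for the second after the job is handed in, with the robot touching nothing.
It also fails if it takes over 42 s, if anything falls off the work surface, if the arm or the gripper's body presses on something with over 40 N, if the wrist force passes 120 N, or if a joint passes its speed limit or range.

## Working session

There is one attempt and no reset: what is moved stays moved. The work goes in short steps, Python scripts to look and compute and a shell command to move; the robot and the scene stay as the last step left them, time stands still between calls to the robot, and variables do not carry over. Pictures are saved under pics/ and viewed, at most 10 in all, crops included, and the job is handed in when it is done.

```bash
ls; mkdir -p pics; python3 - <<'E'
from workcell import arm
import cv2,numpy as np
s=arm.state(); print(s)
ims=[]
for n in ("side","top"):
    p,d=arm.get_image(n); np.savez(f"{n}0.npz",p=p,d=d); ims.append(p[:,:,::-1])
    i=arm.camera_info(n); R=np.array(i["R"]);t=np.array(i["t"]); print(n,i["K"],-R.T@t)
    for o in ("cast","stand","knob","toothed_cast","bottle","jar"):
        print(o,[(np.round(R.T@(np.array(f["position"])-t)).tolist(),round(f["conf"],2)) for f in arm.find_in(n,o)])
print(arm.camera_info("wrist"))
cv2.imwrite("pics/side0.png",ims[0]);cv2.imwrite("pics/top0.png",ims[1])
E
```

```text
pics
{'t': 0.0, 'joint_positions': array([-1.12200342e+00,  2.38764052e-01, -1.42745904e-02,  1.31920104e+00,
       -1.91178427e-05,  1.57082225e+00]), 'joint_velocities': array([ 0.00147917,  0.00026219,  0.0010456 , -0.00134334,  0.00076487,
        0.00130248]), 'tau': array([-6.11768264e-04, -5.38783336e+01,  3.46432722e+01,  1.84801879e-02,
       -6.31609555e-05,  7.52140323e-06]), 'position': array([ 227.56974842, -472.57603081,  190.97852884]), 'tcp_rot': array([ 9.74931214e-01,  2.22505296e-01, -1.69914323e-04, -7.01453663e-04]), 'force': array([0.11414376, 0.25872698, 0.17475231]), 'ft_torque': array([0.01238624, 0.05646607, 0.02277285]), 'gripper_force': 0.0, 'finger_gap': 85.37574567001147}
side [[461.67290798   0.         255.39215369]
 [  0.         461.67290798 190.80985127]
 [  0.           0.           1.        ]] [-231.79723556  743.42868951  781.99265158]
cast [([286.0, 185.0, 17.0], 0.73), ([482.0, 124.0, 80.0], 0.61)]
stand [([470.0, 138.0, 23.0], 0.85), ([647.0, 121.0, 45.0], 0.81), ([489.0, 128.0, 81.0], 0.22)]
knob [([483.0, 134.0, 83.0], 0.8), ([290.0, 184.
[... 498 characters left out ...]
, 0.94)]
toothed_cast [([771.0, 9.0, 17.0], 0.95), ([490.0, 128.0, 82.0], 0.66), ([552.0, -279.0, 68.0], 0.46)]
bottle [([553.0, -278.0, 68.0], 0.75)]
jar [([570.0, 331.0, 57.0], 0.72)]
{'K': array([[302.2525924 ,   0.        , 254.89214576],
       [  0.        , 302.2525924 , 201.10679195],
       [  0.        ,   0.        ,   1.        ]]), 'hand_eye': array([[ 1.10098993e-05, -9.44491197e-01, -3.28536725e-01,
         8.50738908e+01],
       [ 9.99999815e-01,  2.10458152e-04, -5.71522025e-04,
         1.10934573e-01],
       [ 6.08940753e-04, -3.28536658e-01,  9.44491024e-01,
        -1.82470481e+02],
       [ 0.00000000e+00,  0.00000000e+00,  0.00000000e+00,
         1.00000000e+00]])}
```

View pics/top0.png

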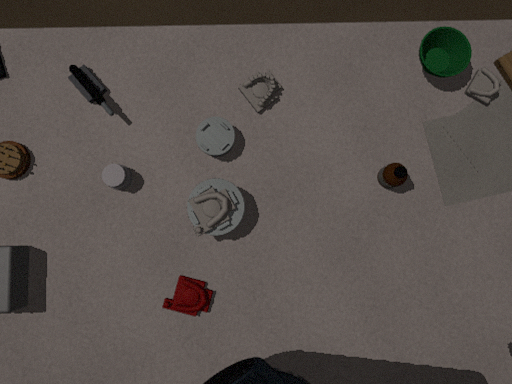

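View pics/side0.png

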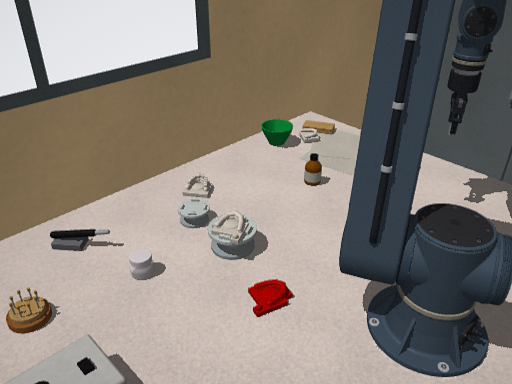

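The top view shows the cream cast on the larger table at (212,208). Look-alikes are the red cast at (190,296), the toothed cast at (260,90), a cream one at (482,86) and an empty smaller table at (216,137). I choose the one at (212,208) and check it in a crop.

```bash
python3 - <<'E'
import cv2,numpy as np
p=np.load("top0.npz")["p"][168:248,172:258,::-1]
cv2.imwrite("pics/crop0.png",cv2.resize(np.clip(p*1.6,0,255).astype(np.uint8),None,fx=7,fy=7,interpolation=cv2.INTER_CUBIC))
from workcell import arm
s=arm.state();print(s["t"])
from scipy.spatial.transform import Rotation as Ro
R=Ro.from_quat(s["tcp_rot"]).as_matrix();print(R.round(3))
# tool shift so TCP ends ~ at 490,110,z 230
print(R.T@(np.array([490,110,230])-s["position"]))
E
```

```text
0.7
[[ 0.901  0.434 -0.   ]
 [ 0.434 -0.901  0.   ]
 [ 0.    -0.    -1.   ]]
[ 489.18629214 -411.46287516  -38.36773326]
```

View pics/crop0.png

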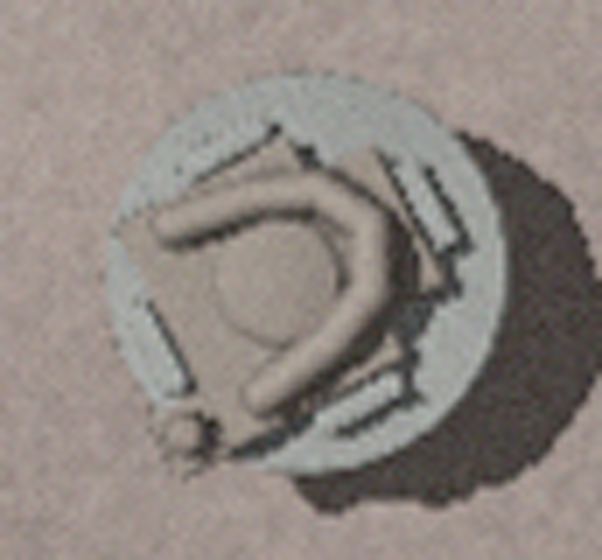

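The crop shows the cream ridge open to the lower left. The knob is at about (185,435) beside the near ridge end (260,395), the far end is at (175,230), and the front is at the right (380,240). Its yaw is about 112° and it is not mirrored. I'll move over it with the fingers shut.

```bash
python3 -m jog '[{"dx":44,"dy":-37,"dz":-8},{"dx":44,"dy":-37,"dz":-8},{"dx":44,"dy":-37,"dz":-8},{"dx":44,"dy":-37,"dz":-8},{"dx":44,"dy":-37,"dz":-6}]' 0 20; python3 -m jog '[{"dx":44,"dy":-37},{"dx":44,"dy":-37},{"dx":44,"dy":-37},{"dx":44,"dy":-37},{"dx":44,"dy":-37}]'; python3 -m jog '[{"dx":30,"dy":-40},{"rz":-10},{"rz":-10},{"rz":-10},{"rz":-10}]';python3 -m jog '[{"rz":-10},{"rz":-10},{"rz":-10},{"rz":-10},{"rz":0}]'
```

```text
invalid input at $[0]: expected keys dx, dy, dz, rx, ry, rz
invalid input at $[0]: expected keys dx, dy, dz, rx, ry, rz
invalid input at $[0]: expected keys dx, dy, dz, rx, ry, rz
invalid input at $[0]: expected keys dx, dy, dz, rx, ry, rz
```

```bash
python3 -m jog '[{"dx":44,"dy":-37,"dz":-8,"rx":0,"ry":0,"rz":0},{"dx":44,"dy":-37,"dz":-8,"rx":0,"ry":0,"rz":0},{"dx":44,"dy":-37,"dz":-8,"rx":0,"ry":0,"rz":0},{"dx":44,"dy":-37,"dz":-8,"rx":0,"ry":0,"rz":0},{"dx":44,"dy":-37,"dz":-6,"rx":0,"ry":0,"rz":0}]' 0 20; python3 -m jog '[{"dx":44,"dy":-37,"dz":0,"rx":0,"ry":0,"rz":0},{"dx":44,"dy":-37,"dz":0,"rx":0,"ry":0,"rz":0},{"dx":44,"dy":-37,"dz":0,"rx":0,"ry":0,"rz":0},{"dx":44,"dy":-37,"dz":0,"rx":0,"ry":0,"rz":0},{"dx":44,"dy":-37,"dz":0,"rx":0,"ry":0,"rz":0}]'; python3 -m jog '[{"dx":30,"dy":-40,"dz":0,"rx":0,"ry":0,"rz":0},{"dx":0,"dy":0,"dz":0,"rx":0,"ry":0,"rz":-10},{"dx":0,"dy":0,"dz":0,"rx":0,"ry":0,"rz":-10},{"dx":0,"dy":0,"dz":0,"rx":0,"ry":0,"rz":-10},{"dx":0,"dy":0,"dz":0,"rx":0,"ry":0,"rz":-10}]';python3 -m jog '[{"dx":0,"dy":0,"dz":0,"rx":0,"ry":0,"rz":-10},{"dx":0,"dy":0,"dz":0,"rx":0,"ry":0,"rz":-10},{"dx":0,"dy":0,"dz":0,"rx":0,"ry":0,"rz":-10},{"dx":0,"dy":0,"dz":0,"rx":0,"ry":0,"rz":-10},{"dx":0,"dy":0,"dz":0,"rx":0,"ry":0,"rz":0}]'
```

```text
t: 1.32
position: [346.3, -209.3, 230.1]
tcp_rot: [0.975, 0.222, 0.0, 0.0]
force: [-0.2, -0.7, 0.2]
finger_gap: 0.4
gripper_force: 0.0
t: 1.95
position: [464.2, 53.3, 229.9]
tcp_rot: [0.975, 0.223, 0.0, 0.0]
force: [0.4, -0.5, 0.4]
finger_gap: -0.1
gripper_force: 0.0
t: 2.58
position: [473.3, 100.5, 229.7]
tcp_rot: [0.838, 0.545, 0.0, -0.0]
force: [-0.2, -0.2, 0.0]
finger_gap: -0.1
gripper_force: 0.0
t: 3.2
position: [473.4, 100.4, 229.7]
tcp_rot: [0.604, 0.797, 0.0, -0.0]
force: [-0.1, 0.7, -0.0]
finger_gap: -0.1
gripper_force: 0.0
```

```bash
cat > h.py <<'E'
import numpy as np,cv2
from scipy.spatial.transform import Rotation as Ro
from scipy.optimize import least_squares
from workcell import arm
P=np.array([[28,30,27],[22,29,27],[1.5,25.5,28],[-17,17.5,30],[-26,0,32],[-17,-17.5,30],[1.5,-25.5,28],[22,-29,27],[28,-30,27.]])
def dense():
    from scipy.interpolate import PchipInterpolator,CubicSpline
    s=np.r_[0,np.cumsum(np.linalg.norm(np.diff(P[:,:2],axis=0),axis=1))]
    u=np.linspace(0,s[-1],300)
    return u,np.c_[CubicSpline(s,P[:,:2])(u),PchipInterpolator(s,P[:,2])(u)]
U,D=dense()
def hcast(q):
    d=np.linalg.norm(q[:,None]-D[None,:,:2],axis=2);j=d.argmin(1);d=d.min(1)
    h=np.where((q[:,0]>-38)&(q[:,0]<46)&(abs(q[:,1])<40),14.,0)
    h=np.where((abs(q[:,0]-55)<11)&(abs(q[:,1]-29)<11),14,h)
    h=np.maximum(h,np.where(d<6.5,14+(D[j,2]-14)*np.sqrt(np.clip(1-(d/6.5)**2,0,1))**.7,0))
    k=np.hypot(q[:,0]-55,q[:,1]-29)
    return np.maximum(h,np.where(k<7,24-.15*k**2/7,0))
def cloud(name):
    s=arm.state();p,d=arm.get_image(name);i=arm.camera_info(name);K=i["K"]
    v,u=np.mgrid[:384,:512];X=np.stack([(u-K[0,2])/K[0,0]*d,(v-K[1,2])/K[1,1]*d,d],-1)
    if name=="wrist":
        H=i["hand_eye"];W=(X@H[:3,:3].T+H[:3,3])@Ro.from_quat(s["tcp_rot"]).as_matrix().T+s["position"]
    else: W=(X-i["t"])@np.array(i["R"])
    W[d==0]=np.nan
    return p,W,s
def fit(W,x0,zb=62):
    def run(x):
        m=(W[...,2]>zb+8)&(W[...,2]<zb+40)&(np.hypot(W[...,0]-x[0],W[...,1]-x[1])<75)
        w=W[m]; w=w[::max(1,len(w)//2500)]
        def f(x):
            c,s=np.cos(x[2]),np.sin(x[2]);q=(w[:,:2]-x[:2])@np.array([[c,-s],[s,c]])
            return w[:,2]-x[3]-hcast(q)
        return least_squares(f,x,loss="soft_l1",f_scale=2,x_scale=[1,1,.02,1],diff_step=1e-3),len(w)
    x=np.array(x0,float)
    for _ in range(3):
        r,n=run(x);x=r.x
    return x,n,np.median(abs(r.fun))
E
python3 - <<'E'
from h import *
p,W,s=cloud("wrist");np.savez("w1.npz",p=p,W=W)
cv2.imwrite("pics/w1.png",p[:,:,::-1])
for a in (100,112,124):
    x,n,e=fit(W,[488,122,np.radians(a),62]);print(x.round(2),np.degrees(x[2]).round(1),n,e)
E
```

```text
[494.46 117.08   2.07  63.41] 118.5 2874 2.171698327859401
[494.65 118.69   2.09  63.47] 119.7 2874 2.5262851724849895
[494.92 120.88   2.19  63.43] 125.3 2874 2.929556308520004
```

View pics/w1.png

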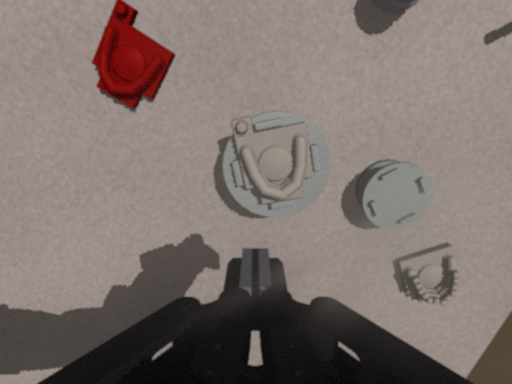

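The wrist view shows the cast at about (275,165), with the knob at (242,127), the start end at (248,152), the far end at (302,143) and the front at (280,193). The fit did not converge well, so I'll swap in a derivative-free search.

```bash
cat >> h.py <<'E'
from scipy.optimize import differential_evolution
def fit(W,x0,zb=62,r=(15,15,.35,3)):
    x0=np.array(x0,float)
    m=(W[...,2]>zb+8)&(W[...,2]<zb+42)&(np.hypot(W[...,0]-x0[0],W[...,1]-x0[1])<85)
    w=W[m];w=w[::max(1,len(w)//1000)]
    def q(x):
        c,s=np.cos(x[2]),np.sin(x[2]);return (w[:,:2]-x[:2])@np.array([[c,-s],[s,c]])
    f=lambda x:np.mean(np.minimum(abs(w[:,2]-x[3]-hcast(q(x))),8))
    o=differential_evolution(f,[(a-b,a+b) for a,b in zip(x0,r)],seed=1,popsize=12,maxiter=40,tol=1e-4)
    return o.x,len(w),o.fun
E
python3 - <<'E'
from h import *
W=np.load("w1.npz")["W"]
for v,u in ((127,242),(152,248),(143,302),(193,280)): print(W[v,u].round(1))
x,n,e=fit(W,[490,120,np.radians(115),62]);print(x.round(2),np.degrees(x[2]).round(1),n,e)
i=arm.camera_info("top");d=np.load("top0.npz")["d"];K=i["K"]
v,u=np.mgrid[:384,:512];T=(np.stack([(u-K[0,2])/K[0,0]*d,(v-K[1,2])/K[1,1]*d,d],-1)-i["t"])@np.array(i["R"])
x2,n,e=fit(T,[490,120,np.radians(115),62]);print(x2.round(2),np.degrees(x2[2]).round(1),n,e)
s=arm.state()
c,sn=np.cos(x[2]),np.sin(x[2]);Rz=np.array([[c,-sn],[sn,c]])
print((P[:,:2]@Rz.T+x[:2]).round(1), s["position"],s["t"],s["joint_positions"])
E
```

```text
[445.8 148.8  84.4]
[458.8 125.7  88.7]
[511.7 150.3  87.5]
[504.7  92.1  93.2]
[495.6  112.83   2.05  62.81] 117.6 1150 2.5612148803650148
[495.56 114.06   2.04  63.78] 116.8 1543 2.9013938210957275
[[456.  123.8]
 [459.7 118.9]
 [472.3 102.3]
 [488.   89.7]
 [507.6  89.8]
 [519.  105.9]
 [517.5 126. ]
 [511.1 145.8]
 [509.2 151.5]] [473.29999561 100.35460822 229.6195653 ] 3.25 [ 2.08856837e-01  1.56967255e-01 -2.10239198e-02  1.39285508e+00
  1.12344553e-04  1.50924841e+00]
```

Wrist and top fits agree to about 1.3 mm and 1°, and the predicted knob matches the picked one. I'll go over the cast at half the height, turning the tool so its y lies along the cast's x (narrow side along the ridge ends), and take a closer look.

```bash
python3 -m jog '[{"dx":6,"dy":25,"dz":16,"rx":0,"ry":0,"rz":0},{"dx":0,"dy":0,"dz":16,"rx":0,"ry":0,"rz":-10},{"dx":0,"dy":0,"dz":16,"rx":0,"ry":0,"rz":-10},{"dx":0,"dy":0,"dz":16,"rx":0,"ry":0,"rz":-10},{"dx":0,"dy":0,"dz":11,"rx":0,"ry":0,"rz":-10}]' >/dev/null;  python3 -m jog '[{"dx":0,"dy":0,"dz":0,"rx":0,"ry":0,"rz":-10},{"dx":0,"dy":0,"dz":0,"rx":0,"ry":0,"rz":-10},{"dx":0,"dy":0,"dz":0,"rx":0,"ry":0,"rz":-10},{"dx":0,"dy":0,"dz":0,"rx":0,"ry":0,"rz":-10},{"dx":0,"dy":0,"dz":0,"rx":0,"ry":0,"rz":-10}]'; python3 -m jog '[{"dx":0,"dy":0,"dz":0,"rx":0,"ry":0,"rz":-10},{"dx":0,"dy":0,"dz":0,"rx":0,"ry":0,"rz":-1.5},{"dx":0,"dy":0,"dz":0,"rx":0,"ry":0,"rz":0},{"dx":0,"dy":0,"dz":0,"rx":0,"ry":0,"rz":0},{"dx":0,"dy":0,"dz":0,"rx":0,"ry":0,"rz":0}]'
python3 - <<'E'
from h import *
p,W,s=cloud("wrist");np.savez("w2.npz",p=p,W=W)
x,n,e=fit(W,[495.5,113.5,np.radians(117),62.5],r=(8,8,.15,3));print(x.round(2),np.degrees(x[2]).round(1),n,e)
print(s["position"],Ro.from_quat(s["tcp_rot"]).as_matrix().round(3),s["force"])
i=arm.camera_info("wrist");K=i["K"];Hi=np.linalg.inv(i["hand_eye"])
def px(w):
    t=Ro.from_quat(s["tcp_rot"]).as_matrix().T@(w-s["position"]);c=Hi[:3,:3]@t+Hi[:3,3];c=K@c;return c[:2]/c[2]
img=p[:,:,::-1].copy()
c,sn=np.cos(x[2]),np.sin(x[2])
for a in list(P)+[np.array([55,29,24])]:
    w=np.r_[np.array([[c,-sn],[sn,c]])@a[:2]+x[:2],x[3]+a[2]];u=px(w)
    cv2.circle(img,tuple(np.int32(u.round())),2,(0,0,255),-1)
cv2.circle(img,tuple(np.int32(px(s["position"]))),2,(0,255,0),-1)
cv2.imwrite("pics/w2.png",cv2.resize(img[90:390,130:380],None,fx=2,fy=2))
# ridge-only check: crest along cross-sections
m=(W[...,2]>62+20)&(W[...,2]<62+40);w=W[m];q=(w[:,:2]-x[:2])@np.array([[c,-sn],[sn,c]])
print(np.c_[q,w[:,2]-x[3]][::60][:0])
print("top z by region",[ (np.percentile(w[np.hypot(*(q-a[:2]).T)<3,2],80)-x[3]-a[2]).round(1) for a in P[1:-1]])
E
```

```text
t: 4.5
position: [495.8, 112.9, 154.6]
tcp_rot: [-0.137, 0.991, 0.0, -0.0]
force: [-0.3, 0.1, 0.4]
finger_gap: -0.3
gripper_force: 0.0
t: 5.12
position: [495.8, 112.9, 154.6]
tcp_rot: [-0.235, 0.972, 0.0, -0.0]
force: [-0.5, -0.2, 0.3]
finger_gap: -0.6
gripper_force: 0.0
[495.36 112.89   2.03  62.55] 116.4 1085 2.512183741286816
[495.75347935 112.8758907  154.59205758] [[-0.89  -0.456 -0.   ]
 [-0.456  0.89   0.   ]
 [ 0.     0.    -1.   ]] [-0.53019048 -0.16807368  0.28045716]
[]
top z by region [np.float64(-0.0), np.float64(-0.1), np.float64(-0.2), np.float64(-0.1), np.float64(0.3), np.float64(-0.3), np.float64(0.0)]
```

View pics/w2.png

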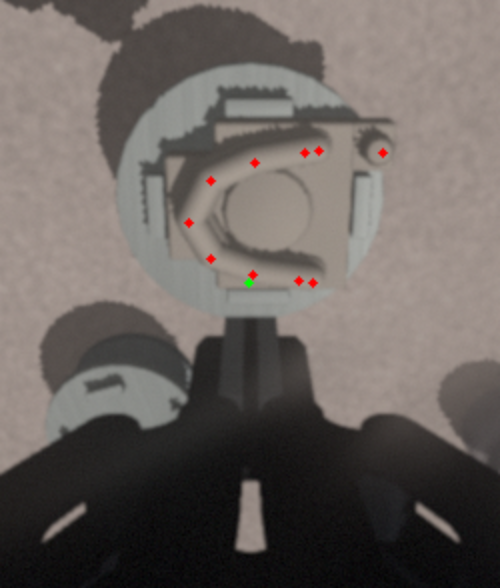

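The close view shows my projected marks (red) about 8 crop px (3 mm) below the visible crest: knob seen at (375,147) against the mark at (382,153), and the far end seen at (318,270) against (313,282). The fingertip edge is at row 318, while the computed TCP is at (249,283). I'll check the depth against the colour and the finger geometry.

```bash
python3 - <<'E'
from h import *
z=np.load("w2.npz");p,W=z["p"],z["W"];s=arm.state()
R=Ro.from_quat(s["tcp_rot"]).as_matrix();T=(W-s["position"])@R
for r in range(236,285,6): print(r,T[r,248].round(1),T[r,262].round(1))
def row(y,x0,x1,st): print("row",y,[T[y,c].round(0).tolist() for c in range(x0,x1,st)])
H=np.nan_to_num(W[...,2])
a=np.clip((H-60)*7,0,255).astype(np.uint8)[110:240,200:335]
b=cv2.applyColorMap(a,cv2.COLORMAP_JET);c=np.clip(p[110:240,200:335,::-1]*1.6,0,255).astype(np.uint8)
e=cv2.resize(c,None,fx=2.9,fy=2.9,interpolation=cv2.INTER_CUBIC);f=cv2.resize(b,None,fx=2.9,fy=2.9,interpolation=cv2.INTER_NEAREST)
o=np.hstack([e,f]);cv2.imwrite("pics/w2c.png",o);print(o.shape)
E
```

```text
236 [-43.6  -6.7  83.6] [-43.1   6.9  82.3]
242 [-54.6  -7.   92.5] [-54.7   7.2  92.7]
248 [-61.4  -7.   92.6] [-61.8   7.3  93.2]
254 [ 10.2  -3.5 -49.2] [ 10.8   3.4 -50.2]
260 [ 10.9  -3.3 -56.2] [ 10.1   3.3 -54.9]
266 [ 10.7  -3.2 -61.3] [ 10.1   3.2 -60.2]
272 [ 10.3  -3.1 -65.7] [ 10.3   3.1 -65.6]
278 [ 10.5  -3.  -70.6] [ 10.4   3.  -70.5]
284 [ 10.4  -2.9 -74.9] [ 10.2   2.9 -74.6]
(377, 784, 3)
```

View pics/w2c.png

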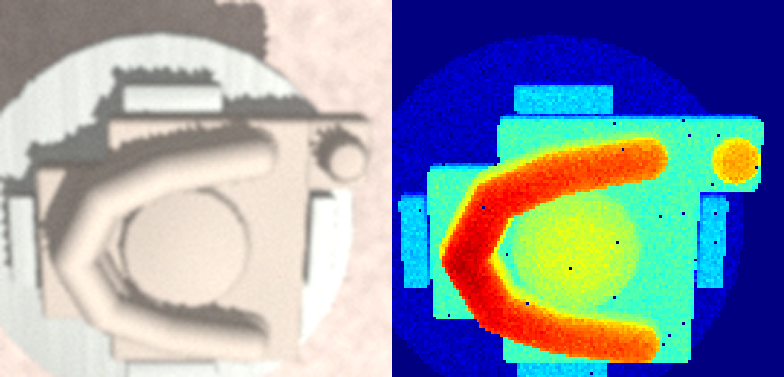

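Left is colour, right is the height map. The ridge shows clearly: the front is at right-panel (465,252), the start end at (660,157), the far end at (655,345) and the knob at (737,160). The palate dome and the jaws biased my fit, so I'll refit on the points of the ridge top only. I'll also check the fingertip height with the side camera.

```bash
cat >> h.py <<'E'
def fitr(W,x0,zb=62.6,cut=22):
    x=np.array(x0[:3],float)
    for k in range(4):
        m=(W[...,2]>zb+cut)&(W[...,2]<zb+40)&(np.hypot(W[...,0]-x[0],W[...,1]-x[1])<50);w=W[m]
        def f(x):
            c,s=np.cos(x[2]),np.sin(x[2]);q=(w[:,:2]-x[:2])@np.array([[c,-s],[s,c]])
            q=q[np.hypot(q[:,0]-55,q[:,1]-29)>11] if 0 else q
            return np.linalg.norm(q[:,None]-D[None,::3,:2],axis=2).min(1)
        r=least_squares(f,x,loss="soft_l1",f_scale=4,x_scale=[1,1,.02],diff_step=1e-4);x=r.x
    return x,len(w),np.sqrt(np.mean(r.fun**2))
E
python3 - <<'E'
from h import *
W=np.load("w2.npz")["W"]
for cut in (21,23,25):
    x,n,e=fitr(W,[495.4,113,2.035],cut=cut);print(cut,x.round(3),np.degrees(x[2]).round(1),n,e)
c,s=np.cos(x[2]),np.sin(x[2]);k=np.array([[c,-s],[s,c]])@[55,29]+x[:2]
m=(np.hypot(W[...,0]-k[0],W[...,1]-k[1])<12)&(W[...,2]>82);print("knob",k,np.median(W[m],0))
x,n,e=fitr(np.load("w1.npz")["W"],[495.4,113,2.035],cut=23);print("w1",x.round(3),n,e)
p,S,st=cloud("side");P0=st["position"]
m=(np.hypot(S[...,0]-P0[0],S[...,1]-P0[1])<25)&(S[...,2]>110)
w=S[m];print("finger zmin",np.sort(w[:,2])[[0,5,20,50]],w[np.argsort(w[:,2])[:60]].mean(0),len(w))
x,n,e=fitr(S,[495.4,113,2.035],cut=23);print("side",x.round(3),n,e)
d=np.load("top0.npz")["d"];i=arm.camera_info("top");K=i["K"];v,u=np.mgrid[:384,:512];T=(np.stack([(u-K[0,2])/K[0,0]*d,(v-K[1,2])/K[1,1]*d,d],-1)-i["t"])@np.array(i["R"])
x,n,e=fitr(T,[495.4,113,2.035],cut=23);print("top",x.round(3),n,e)
E
```

```text
21 [493.947 113.261   2.032] 116.4 2341 3.6672057261080804
23 [494.254 113.251   2.025] 116.0 2187 3.5353080299602313
25 [494.741 113.197   2.018] 115.6 1846 3.2516799500419533
knob [444.82080172 150.26446007] [445.20576451 147.33291909  84.96172822]
w1 [494.24  114.648   2.048] 1410 3.5760213223984327
finger zmin [194.61222879 197.78369144 205.05541679 213.14632358] [490.25254268 117.91359383 206.96773319] 395
side [493.046 116.343   2.047] 199 3.9555676217828584
top [494.857 114.668   2.047] 372 4.065613446012673
```

The side camera also puts the fingers' lowest visible part about 42 mm above the reported TCP, so I need to look at that. I'll also refit with straight crest segments and the knob.

```bash
cat >> h.py <<'E'
sl=np.r_[0,np.cumsum(np.linalg.norm(np.diff(P[:,:2],axis=0),axis=1))];U=np.linspace(0,sl[-1],300)
D=np.c_[[np.interp(U,sl,P[:,k]) for k in range(3)]].T
def rot(a): c,s=np.cos(a),np.sin(a);return np.array([[c,-s],[s,c]])
def fitk(W,x0,zb=62.6,cut=23):
    x=np.array(x0[:3],float)
    for k in range(4):
        kn=rot(x[2])@[55,29]+x[:2]
        mk=(np.hypot(W[...,0]-kn[0],W[...,1]-kn[1])<12)&(W[...,2]>zb+21);kc=np.mean(W[mk],0)
        m=(W[...,2]>zb+cut)&(W[...,2]<zb+40)&(np.hypot(W[...,0]-x[0],W[...,1]-x[1])<50);w=W[m]
        def f(x):
            q=(w[:,:2]-x[:2])@rot(x[2]);d=np.linalg.norm(q[:,None]-D[None,::2,:2],axis=2).min(1)
            return np.r_[d,(rot(x[2])@[55,29]+x[:2]-kc[:2])*12]
        x=least_squares(f,x,x_scale=[1,1,.02],diff_step=1e-4).x
    return x,len(w),kc-np.r_[rot(x[2])@[55,29]+x[:2],zb+24]
E
python3 - <<'E'
from h import *
d=np.load("top0.npz")["d"];i=arm.camera_info("top");K=i["K"];v,u=np.mgrid[:384,:512];T=(np.stack([(u-K[0,2])/K[0,0]*d,(v-K[1,2])/K[1,1]*d,d],-1)-i["t"])@np.array(i["R"])
for n,W in (("w2",np.load("w2.npz")["W"]),("w1",np.load("w1.npz")["W"]),("top",T)):
    for cut in (22,25):
        x,k,e=fitk(W,[494.7,113.3,2.03],cut=cut);print(n,cut,x.round(2),np.degrees(x[2]).round(1),k,e.round(1))
p,S,st=cloud("side");print(st["t"])
i=arm.camera_info("side");c=i["K"]@(i["R"]@st["position"]+i["t"]);u=c[:2]/c[2];print(u)
u=u.round().astype(int);a=p[u[1]-90:u[1]+60,u[0]-75:u[0]+75,::-1].copy();a=np.clip(a*1.8,0,255).astype(np.uint8);cv2.circle(a,(75,90),1,(0,255,0),-1)
cv2.imwrite("pics/s2.png",cv2.resize(a,None,fx=4,fy=4,interpolation=cv2.INTER_CUBIC))
E
```

```text
w2 22 [495.01 111.95   2.03] 116.6 2279 [ 0.7 -0.6 -1.4]
w2 25 [495.66 111.83   2.03] 116.6 1846 [ 0.1 -0.5 -1.4]
w1 22 [495.01 113.32   2.05] 117.4 1481 [ 0.8 -0.6 -1.3]
w1 25 [495.25 112.75   2.05] 117.2 1177 [ 0.5 -0.2 -1.3]
top 22 [495.57 113.36   2.04] 117.0 395 [ 0.5 -0.2 -0.6]
top 25 [495.8  113.26   2.04] 117.0 316 [ 0.3 -0.1 -0.6]
5.225
[231.28328009 197.22921147]
```

View pics/s2.png

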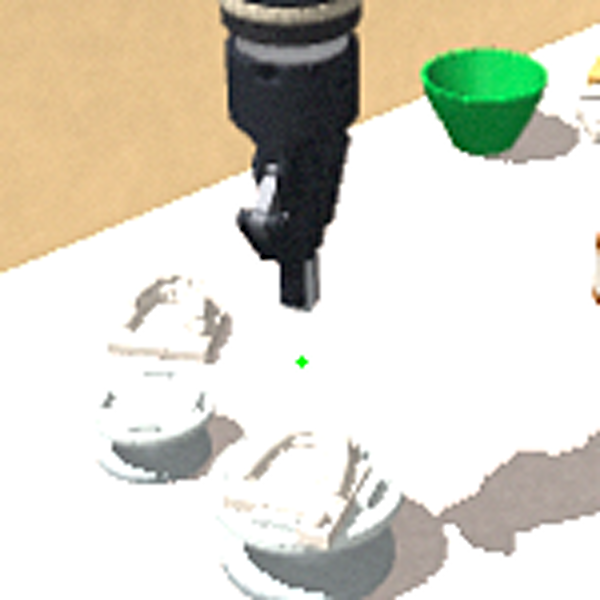

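The side crop shows the finger ends at (300,305), well above the reported TCP (green, 302,362), by about 40 mm. So the true tip is uncertain in z and I must descend by force. The laterals are consistent: cast origin at (495.4,112.8), yaw 117°. Next I'll move over the start point.

```bash
python3 -m jog '[{"dx":31,"dy":33,"dz":0,"rx":0,"ry":0,"rz":0},{"dx":0,"dy":0,"dz":20,"rx":0,"ry":0,"rz":0},{"dx":0,"dy":0,"dz":20,"rx":0,"ry":0,"rz":0},{"dx":0,"dy":0,"dz":10,"rx":0,"ry":0,"rz":0},{"dx":0,"dy":0,"dz":6,"rx":0,"ry":0,"rz":0}]'; python3 - <<'E'
from h import *
p,S,st=cloud("side");P0=st["position"];print(P0,st["force"])
m=(np.hypot(S[...,0]-P0[0],S[...,1]-P0[1])<22)&(S[...,2]>97);w=S[m]
print("fingers z low",np.sort(w[:,2])[[0,5,20,50]],w[np.argsort(w[:,2])[:40]].mean(0))
i=arm.camera_info("side");c=i["K"]@(i["R"]@P0+i["t"]);u=(c[:2]/c[2]).round().astype(int);print(u)
a=np.clip(p[u[1]-75:u[1]+50,u[0]-60:u[0]+65,::-1]*1.3,0,255).astype(np.uint8)
cv2.circle(a,(60,75),1,(0,255,0),-1)
cv2.imwrite("pics/s3.png",cv2.resize(a,None,fx=4.5,fy=4.5,interpolation=cv2.INTER_CUBIC))
E
```

```text
t: 5.9
position: [453.2, 128.0, 98.3]
tcp_rot: [-0.235, 0.972, 0.0, -0.0]
force: [0.0, 0.5, 0.5]
finger_gap: -0.1
gripper_force: 0.0
[453.15045494 128.04657698  98.34103899] [0.03847986 0.46709449 0.46988496]
fingers z low [138.72975336 141.70470099 148.68909094 156.66570712] [448.74880125 133.00008834 147.52552382]
[239 225]
```

View pics/s3.png

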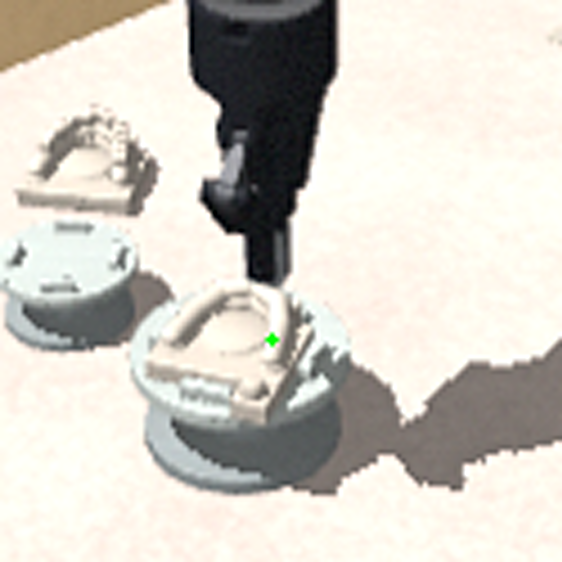

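The finger ends are at (268,278), clearly above the ridge end near (280,345), and the gap is about 40 mm. Now I descend in steps, watching the force.

```bash
python3 -m jog '[{"dx":0,"dy":0,"dz":4,"rx":0,"ry":0,"rz":0},{"dx":0,"dy":0,"dz":4,"rx":0,"ry":0,"rz":0},{"dx":0,"dy":0,"dz":3,"rx":0,"ry":0,"rz":0},{"dx":0,"dy":0,"dz":1,"rx":0,"ry":0,"rz":0},{"dx":0,"dy":0,"dz":0,"rx":0,"ry":0,"rz":0}]'; python3 -c "
from workcell import arm;import numpy as np
s=[]
for i in range(2):
    arm.get_image('side');s.append(arm.state()['force'])
print(s)"
```

```text
t: 6.58
position: [453.1, 128.1, 86.6]
tcp_rot: [-0.235, 0.972, 0.0, -0.0]
force: [-1.1, -0.6, 0.7]
finger_gap: -0.1
gripper_force: 0.0
[array([ 0.40940781, -0.29807906,  0.32580142]), array([1.05469982, 0.32132889, 0.6797199 ])]
```

```bash
python3 -m jog '[{"dx":0,"dy":0,"dz":3,"rx":0,"ry":0,"rz":0},{"dx":0,"dy":0,"dz":3,"rx":0,"ry":0,"rz":0},{"dx":0,"dy":0,"dz":2,"rx":0,"ry":0,"rz":0},{"dx":0,"dy":0,"dz":0,"rx":0,"ry":0,"rz":0},{"dx":0,"dy":0,"dz":0,"rx":0,"ry":0,"rz":0}]'
```

```text
t: 7.3
position: [453.2, 128.1, 78.7]
tcp_rot: [-0.235, 0.972, 0.0, 0.0]
force: [0.3, -0.2, -0.2]
finger_gap: 0.0
gripper_force: 0.0
```

```bash
python3 - <<'E'
from h import *
p,S,st=cloud("side");P0=st["position"];print(P0,st["force"])
m=(np.hypot(S[...,0]-P0[0],S[...,1]-P0[1])<22)&(S[...,2]>97);w=S[m]
print("fingers z low",np.sort(w[:,2])[[0,5,20,50]])
W=S
x,k,e=fitk(S,[495.4,112.8,2.042]);print(x,k,e)
m=(S[...,2]>80)&(S[...,2]<97)&(np.hypot(S[...,0]-495,S[...,1]-113)<45);print("crest z p95",np.percentile(S[m][:,2],[50,95]))
E
```

```text
[453.1510884  128.10098169  78.65568464] [ 0.29990989 -0.16549758 -0.17446683]
fingers z low [120.9794261  123.98640466 130.02918342 140.30167343]
[489.46227653 122.33963733   2.01763918] 153 [ -2.0390612    1.37389619 271.93944672]
crest z p95 [85.71256039 92.62812794]
```

```bash
python3 -m jog '[{"dx":0,"dy":0,"dz":6,"rx":0,"ry":0,"rz":0},{"dx":0,"dy":0,"dz":6,"rx":0,"ry":0,"rz":0},{"dx":0,"dy":0,"dz":5,"rx":0,"ry":0,"rz":0},{"dx":0,"dy":0,"dz":3,"rx":0,"ry":0,"rz":0},{"dx":0,"dy":0,"dz":0,"rx":0,"ry":0,"rz":0}]'
```

```text
t: 7.98
position: [452.9, 128.0, 58.4]
tcp_rot: [-0.235, 0.972, 0.0, -0.0]
force: [0.4, -0.0, -0.0]
finger_gap: -0.4
gripper_force: 0.0
```

```bash
python3 - <<'E'
from h import *
p,S,st=cloud("side");P0=st["position"];print(P0,st["force"])
m=(np.hypot(S[...,0]-P0[0],S[...,1]-P0[1])<22)&(S[...,2]>92);w=S[m]
print("fingers z low",np.sort(w[:,2])[[0,5,20,50]])
i=arm.camera_info("side");c=i["K"]@(i["R"]@P0+i["t"]);u=(c[:2]/c[2]).round().astype(int)
p,W,st=cloud("wrist");np.savez("w3.npz",p=p,W=W)
x,k,e=fitk(W,[495.4,112.8,2.042]);print(x,np.degrees(x[2]),k,e)
cv2.imwrite("pics/w3.png",np.clip(p[100:384,100:400,::-1].repeat(2,0).repeat(2,1)*1.3,0,255).astype(np.uint8))
E
```

```text
[452.94435623 128.04370531  58.35804702] [ 0.4277799  -0.00382773 -0.02214145]
fingers z low [ 99.31423399 102.1963609  109.43687024 119.76410778]
[493.4853035  112.36002028   2.05902547] 117.97346956061996 2304 [-2.35143435  1.03031723 61.30340762]
```

View pics/w3.png

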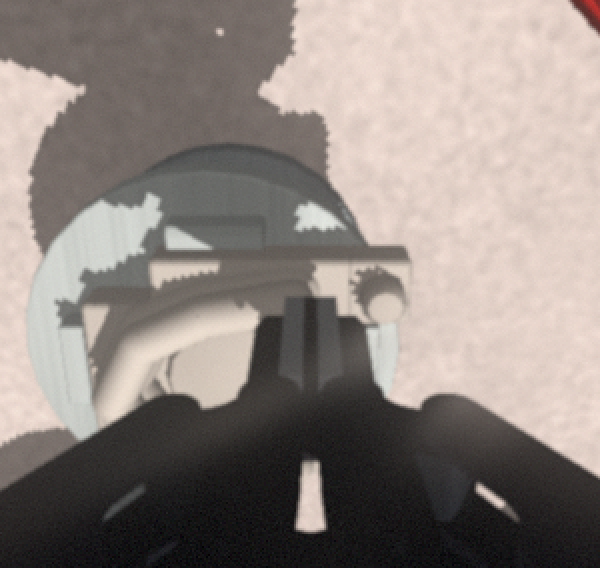

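The wrist view shows the shut fingertips at (310,298) just above the start ridge end at about (300,285), with the knob to the right at (385,305) clear of them. Final careful approach now.

```bash
python3 -m jog '[{"dx":0,"dy":0,"dz":3,"rx":0,"ry":0,"rz":0},{"dx":0,"dy":0,"dz":3,"rx":0,"ry":0,"rz":0},{"dx":0,"dy":0,"dz":1,"rx":0,"ry":0,"rz":0},{"dx":0,"dy":0,"dz":0,"rx":0,"ry":0,"rz":0},{"dx":0,"dy":0,"dz":0,"rx":0,"ry":0,"rz":0}]'; python3 -m jog '[{"dx":0,"dy":0,"dz":1.5,"rx":0,"ry":0,"rz":0},{"dx":0,"dy":0,"dz":1.5,"rx":0,"ry":0,"rz":0},{"dx":0,"dy":0,"dz":0,"rx":0,"ry":0,"rz":0},{"dx":0,"dy":0,"dz":0,"rx":0,"ry":0,"rz":0},{"dx":0,"dy":0,"dz":0,"rx":0,"ry":0,"rz":0}]'
```

```text
t: 8.7
position: [453.1, 128.1, 51.7]
tcp_rot: [-0.235, 0.972, 0.0, 0.0]
force: [0.3, -0.6, -0.7]
finger_gap: 0.3
gripper_force: 0.0
t: 9.32
position: [453.2, 128.1, 48.7]
tcp_rot: [-0.235, 0.972, 0.0, 0.0]
force: [-1.2, 0.7, 1.2]
finger_gap: 0.1
gripper_force: 0.7
```

```bash
cat > fr.py <<'E'
from workcell import arm;import numpy as np
f=[]
for i in range(4): arm.get_image('side');f.append(arm.state()['force'])
s=arm.state();print(np.mean(f,0).round(2),s['position'].round(1),s['t'])
E
python3 fr.py
```

```text
[-0.05 -0.04  1.8 ] [453.1 128.1  48.7] 9.525
```

```bash
python3 -m jog '[{"dx":0,"dy":0,"dz":1,"rx":0,"ry":0,"rz":0},{"dx":0,"dy":0,"dz":1,"rx":0,"ry":0,"rz":0},{"dx":0,"dy":0,"dz":0.5,"rx":0,"ry":0,"rz":0},{"dx":0,"dy":0,"dz":0,"rx":0,"ry":0,"rz":0},{"dx":0,"dy":0,"dz":0,"rx":0,"ry":0,"rz":0}]'; python3 fr.py
```

```text
t: 10.15
position: [453.2, 128.1, 46.2]
tcp_rot: [-0.235, 0.972, 0.0, 0.0]
force: [-0.3, 0.3, 3.0]
finger_gap: 0.2
gripper_force: 1.3
[-0.33  0.49  2.57] [453.2 128.1  46.2] 10.35
```

Contact at z≈49 (crest start) and a gentle 2.6 N with the platform yielding. In these tool axes dx is cast y, dy is cast x and dz follows the crest height. Starting the stroke.

```bash
python3 -m jog '[{"dx":-0.3,"dy":-2.2,"dz":-0.1,"rx":0,"ry":0,"rz":0},{"dx":-0.3,"dy":-2.2,"dz":-0.1,"rx":0,"ry":0,"rz":0},{"dx":-0.3,"dy":-2.2,"dz":0,"rx":0,"ry":0,"rz":0},{"dx":-0.4,"dy":-2.1,"dz":-0.1,"rx":0,"ry":0,"rz":0},{"dx":-0.4,"dy":-2.1,"dz":-0.1,"rx":0,"ry":0,"rz":0}]'; python3 fr.py;  python3 -m jog '[{"dx":-0.7,"dy":-4.1,"dz":-0.2,"rx":0,"ry":0,"rz":0},{"dx":-0.7,"dy":-4.1,"dz":-0.3,"rx":0,"ry":0,"rz":0},{"dx":-0.7,"dy":-4.1,"dz":-0.3,"rx":0,"ry":0,"rz":0},{"dx":-0.7,"dy":-4.1,"dz":-0.3,"rx":0,"ry":0,"rz":0},{"dx":-0.7,"dy":-4.1,"dz":-0.3,"rx":0,"ry":0,"rz":0}]';python3 fr.py
```

```text
t: 10.98
position: [459.6, 119.1, 46.5]
tcp_rot: [-0.235, 0.972, 0.0, -0.0]
force: [-2.0, 1.9, 3.1]
finger_gap: -0.2
gripper_force: 1.5
[-1.09  1.27  3.21] [459.7 119.1  46.5] 11.175
t: 11.8
position: [472.2, 102.4, 47.9]
tcp_rot: [-0.235, 0.972, 0.0, -0.0]
force: [-2.0, 1.7, 2.4]
finger_gap: 0.1
gripper_force: 1.6
[-0.36  0.52  2.92] [472.4 102.3  48. ] 12.0
```

```bash
python3 -m jog '[{"dx":-1.6,"dy":-3.7,"dz":-0.4,"rx":0,"ry":0,"rz":0},{"dx":-1.6,"dy":-3.7,"dz":-0.5,"rx":0,"ry":0,"rz":0},{"dx":-1.6,"dy":-3.7,"dz":-0.5,"rx":0,"ry":0,"rz":0},{"dx":-1.6,"dy":-3.7,"dz":-0.5,"rx":0,"ry":0,"rz":0},{"dx":-1.6,"dy":-3.7,"dz":-0.5,"rx":0,"ry":0,"rz":0}]'; python3 fr.py
python3 - <<'E'
from h import *
p,W,st=cloud("wrist");np.savez("w4.npz",p=p,W=W)
# start-side ridge leg visible: lateral offset of ridge points vs expected crest
x=np.array([495.4,112.8,np.radians(117)])
q=(W[...,:2]-x[:2])@rot(x[2]);z=W[...,2]
kn=(np.hypot(q[...,0]-55,q[...,1]-29)<11)&(z>78)&(z<92);print("knob in cast",q[kn].mean(0).round(1),z[kn].max().round(1),kn.sum())
for a in (20,12,4):
    m=(abs(q[...,0]-a)<2)&(abs(q[...,1]-27)<12)&(z>80)&(z<95)
    if m.sum()>5: print(a,q[m][:,1].mean().round(1),"exp",np.interp(a,[1.5,22],[25.5,29]).round(1),np.percentile(z[m],95).round(1),m.sum())
E
```

```text
t: 12.62
position: [487.8, 89.6, 50.3]
tcp_rot: [-0.235, 0.972, -0.0, -0.0]
force: [-2.1, 1.3, 1.7]
finger_gap: -0.2
gripper_force: 1.4
[-0.55  0.21  2.89] [488.1  89.5  50.4] 12.825
knob in cast [51.  30.9] 84.7 475
20 30.8 exp 28.7 87.0 168
12 29.4 exp 27.3 87.4 171
4 27.8 exp 25.9 88.0 169
```

```bash
python3 - <<'E'
from h import *
x=np.array([495.4,112.8,np.radians(117)])
for n in ("w2","w4"):
    W=np.load(n+".npz")["W"];q=(W[...,:2]-x[:2])@rot(x[2]);z=W[...,2];print(n)
    kn=(np.hypot(q[...,0]-55,q[...,1]-29)<13)&(z>76)&(z<92);t=np.percentile(z[kn],90);kn&=z>t-3;print("knob",q[kn].mean(0).round(1),np.ptp(q[kn],axis=0).round(1),t.round(1),kn.sum())
    for a in (20,12,4):
        m=(abs(q[...,0]-a)<2)&(abs(q[...,1]-27)<12)&(z>78)&(z<95);t=np.percentile(z[m],90);m&=z>t-2
        print(a,q[m][:,1].mean().round(1),np.interp(a,[1.5,22],[25.5,29]).round(1),t.round(1),m.sum())
E
```

```text
w2
knob [53.6 28.9] [13.2 13.2] 85.7 184
20 28.5 28.7 89.7 51
12 26.6 27.3 89.7 46
4 25.7 25.9 90.1 53
w4
knob [51.4 30.4] [12.9 12.9] 83.6 370
20 29.5 28.7 86.9 113
12 27.8 27.3 87.2 106
4 26.1 25.9 87.7 103
```

The cast has dragged about 1–2 mm toward -x within its play, so I'll lead the front by about 1 mm.

```bash
python3 -m jog '[{"dx":-3.4,"dy":-2.1,"dz":-0.2,"rx":0,"ry":0,"rz":0},{"dx":-3.4,"dy":-2.1,"dz":-0.2,"rx":0,"ry":0,"rz":0},{"dx":-3.4,"dy":-2,"dz":-0.2,"rx":0,"ry":0,"rz":0},{"dx":-3.4,"dy":-1.9,"dz":-0.2,"rx":0,"ry":0,"rz":0},{"dx":-3.5,"dy":-1.7,"dz":0,"rx":0,"ry":0,"rz":0}]'; python3 fr.py;  python3 -m jog '[{"dx":-3.5,"dy":1.7,"dz":0,"rx":0,"ry":0,"rz":0},{"dx":-3.5,"dy":1.9,"dz":0.2,"rx":0,"ry":0,"rz":0},{"dx":-3.5,"dy":1.9,"dz":0.2,"rx":0,"ry":0,"rz":0},{"dx":-3.5,"dy":1.9,"dz":0.2,"rx":0,"ry":0,"rz":0},{"dx":-3.6,"dy":1.9,"dz":0.2,"rx":0,"ry":0,"rz":0}]'; python3 fr.py
```

```text
t: 13.5
position: [507.7, 88.9, 51.1]
tcp_rot: [-0.235, 0.972, 0.0, -0.0]
force: [-3.0, -0.9, 2.5]
finger_gap: -0.1
gripper_force: 1.5
[-0.42  0.11  2.57] [508.1  89.   51.3] 13.7
t: 14.32
position: [518.9, 105.6, 50.3]
tcp_rot: [-0.235, 0.972, 0.0, -0.0]
force: [-1.4, -1.7, 2.5]
finger_gap: -0.4
gripper_force: 1.3
[-0.07  0.22  2.52] [519.1 105.7  50.4] 14.525
```

```bash
python3 -m jog '[{"dx":-1.6,"dy":3.7,"dz":0.4,"rx":0,"ry":0,"rz":0},{"dx":-1.6,"dy":3.7,"dz":0.5,"rx":0,"ry":0,"rz":0},{"dx":-1.6,"dy":3.7,"dz":0.5,"rx":0,"ry":0,"rz":0},{"dx":-1.6,"dy":3.7,"dz":0.5,"rx":0,"ry":0,"rz":0},{"dx":-1.5,"dy":3.8,"dz":0.5,"rx":0,"ry":0,"rz":0}]'; python3 fr.py;  python3 -m jog '[{"dx":-0.7,"dy":4.1,"dz":0.3,"rx":0,"ry":0,"rz":0},{"dx":-0.7,"dy":4.1,"dz":0.3,"rx":0,"ry":0,"rz":0},{"dx":-0.7,"dy":4.1,"dz":0.3,"rx":0,"ry":0,"rz":0},{"dx":-0.7,"dy":4.1,"dz":0.3,"rx":0,"ry":0,"rz":0},{"dx":-0.7,"dy":4.1,"dz":0.2,"rx":0,"ry":0,"rz":0}]'; python3 fr.py
```

```text
t: 15.15
position: [517.2, 125.7, 47.9]
tcp_rot: [-0.235, 0.972, 0.0, -0.0]
force: [-1.1, -2.2, 2.3]
finger_gap: 0.1
gripper_force: 1.3
[-0.03  0.03  2.65] [517.2 125.9  47.9] 15.35
t: 15.98
position: [510.9, 145.5, 46.5]
tcp_rot: [-0.235, 0.972, 0.0, -0.0]
force: [0.7, -1.6, 2.5]
finger_gap: -0.1
gripper_force: 1.4
[0.15 0.04 3.44] [510.8 145.7  46.5] 16.175
```

```bash
python3 -m jog '[{"dx":-0.4,"dy":2.4,"dz":0.1,"rx":0,"ry":0,"rz":0},{"dx":-0.4,"dy":2.4,"dz":0.1,"rx":0,"ry":0,"rz":0},{"dx":-0.4,"dy":2.4,"dz":0.1,"rx":0,"ry":0,"rz":0},{"dx":-0.4,"dy":2.4,"dz":0,"rx":0,"ry":0,"rz":0},{"dx":-0.4,"dy":2.4,"dz":0,"rx":0,"ry":0,"rz":0}]'; python3 fr.py; python3 -m jog '[{"dx":0,"dy":0,"dz":-2,"rx":0,"ry":0,"rz":0},{"dx":0,"dy":0,"dz":-4,"rx":0,"ry":0,"rz":0},{"dx":0,"dy":0,"dz":-15,"rx":0,"ry":0,"rz":0},{"dx":0,"dy":0,"dz":-30,"rx":0,"ry":0,"rz":0},{"dx":0,"dy":0,"dz":-30,"rx":0,"ry":0,"rz":0}]'
python3 -m jog '[{"dx":30,"dy":-34,"dz":-20,"rx":0,"ry":0,"rz":0},{"dx":0,"dy":0,"dz":0,"rx":0,"ry":0,"rz":0},{"dx":0,"dy":0,"dz":0,"rx":0,"ry":0,"rz":0},{"dx":0,"dy":0,"dz":0,"rx":0,"ry":0,"rz":0},{"dx":0,"dy":0,"dz":0,"rx":0,"ry":0,"rz":0}]'
python3 - <<'E'
from h import *
p,W,st=cloud("wrist");print(st["position"],st["force"],st["t"])
x,k,e=fitk(W,[495.4,112.8,2.042],cut=25);print(x.round(2),np.degrees(x[2]),k,e)
q=(W[...,:2]-x[:2])@rot(x[2])
print([(np.percentile(W[np.hypot(*(q-a[:2]).transpose(2,0,1))<3,2],80)-62.6-a[2]).round(1) for a in P[1:-1]])
cv2.imwrite("pics/end.png",p[:,:,::-1])
E
```

```text
t: 16.8
position: [507.1, 157.0, 46.2]
tcp_rot: [-0.235, 0.972, 0.0, -0.0]
force: [0.8, -1.9, 2.6]
finger_gap: -0.0
gripper_force: 1.2
[ 0.16 -0.5   2.81] [507.1 157.1  46.2] 17.0
t: 17.62
position: [507.2, 156.8, 128.9]
tcp_rot: [-0.235, 0.972, 0.0, 0.0]
force: [-0.7, 0.1, -0.2]
finger_gap: 0.1
gripper_force: 0.0
t: 18.25
position: [496.0, 113.3, 146.7]
tcp_rot: [-0.236, 0.972, 0.0, -0.0]
force: [0.1, -0.1, 0.1]
finger_gap: 0.2
gripper_force: 0.0
[495.96024958 113.34580255 146.73201261] [ 0.06820841 -0.10373222  0.05903535] 18.25
[496.37 111.01   2.06] 118.00600995568611 1959 [ 0.22300189 -0.49067584 -1.27777959]
[np.float64(-0.1), np.float64(-0.3), np.float64(178.8), np.float64(148.9), np.float64(0.1), np.float64(-0.0), np.float64(-0.2)]
```

View pics/end.png

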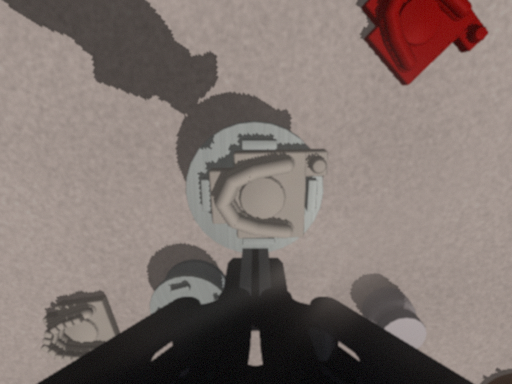

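The end view shows the cast seated between its jaws at (260,195), crest heights back to their rest values, the hand clear, and the bystanders unmoved. Handing in.

```bash
python3 -c "
from workcell import arm
print(arm.sign_off())"
```

```text
the job is handed in; nothing more can be done
None
```

I ran the closed fingertips along the whole ridge, from the knob end round the front to the far end, at about 2.5–3.5 N. In the last view the cast was seated and the platform back up, with the hand clear, and I handed the job in at about 18 s; sign-off gave no verdict.

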